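# Send the used instrument case through the one-way gate

### The arm

A 6-joint arm with a two-finger parallel gripper is mounted at the origin on the work surface. World frame = base frame: x ahead of the robot, y to its left, z up, the work surface at z = 0. Lengths are in m, angles in rad, forces in N, time in s.
With the tool pointing down it reaches from about 0.425 to 0.95 m from the base axis. Payload 3.5 kg.
Tool frame: the origin (TCP) lies midway between the tips of the shut fingers; the grasp point (between the pads) lies 19 mm behind it; z points along the fingers, y is the line along which they close (so a half turn about z gives the same grasp; the last joint's range is limited). The gripper opens to 85 mm and grips with 20 to 120 N. Pads are 22 mm wide; open, the fingers measure 114 mm over their backs; the gripper's body (76 mm by 85 mm) begins 54 mm behind the grasp point. The pads swing forward as they close: fully open they stand 13 mm farther back than shut.
Start: joints at [1.12, 0.286, 1.577, -0, 1.279, -0.15], TCP at [0.2, 0.645, 0.231] pointing down, gripper open.
Joint ranges: [-2.77, 2.77], [-0.9, 2.22], [0.21, 2.48], [-1.53, 4.67], [0.24, 2.81], [-2.84, 2.84]. Speed limits (rad/s): [2.79, 2.79, 3.14, 3.14, 3.14, 3.14].

### API

Orientations are given as a unit quaternion [w, x, y, z].
In Python, from bench import * gives the robot as it stands.
- The arm moves only by the tool carry_out, never from a script. Its argument "commands" is a list of rows, each an object of numbers: "dx", "dy", "dz": the shift along the tool's x, y, z scaled (see below); "wx", "wy", "wz": the turn, a rotation vector about the tool's x, y, z scaled (see below). A call has exactly 8 rows; each row shifts and turns the commanded pose from where the row before left it, along the tool's axes as they then stand; what a row does not reach is not made up. The controller multiplies each number of a shift by 50 mm and each number of a turn by 45 degrees. A row lasts 1/10 s, in which the tool goes at most 50 mm and 8.59 degrees, less where a joint would pass 70% of its speed; a pose out of reach is approached as far as the arm can. A call with a number of a shift or a turn outside -1 to 1 is refused whole. A call with a gripper value outside its range is refused whole. "jaw" is the opening, from 0 (shut) to 1 (fully open), set as the call begins (left out, the last holds). The fingers move at their own pace and stop on an object; "squeeze" is the grip in N (left out, the last holds). Time passes only in rows, so rows that do not move let the fingers close, or fill a call up. It gives the time, the measured TCP pose, the force, the opening and the grip force at its end, in the units of the state.
- state(): the state, without advancing time (a new reading comes with each control period).
- capture(name): name is "scene" or "top" or "wrist"; returns a dict with "frame" (480x640x3 uint8, red, green, blue), "fov_y" (degrees; the focal length in pixels is half the picture's height over the tangent of half this angle, whatever the lens; pixels are square), "cx", "cy" (the principal point, pixels), "world_to_cam" (4x4, takes a point from world to camera coordinates). Camera axes: x right, y down, z forward; pixel columns grow to the right and rows downward; lengths in m; the calibration is good to about 2 mm. A picture is of the moment at which its call begins. There is no depth.
- sign_off(): hands the job in; it is judged then, once.
The state is a dict: "time_s": time; "joint_pos": joint angles; "qvel": joint speeds; "joint_torque": joint torques, N m; "tool_pos": TCP position; "ee_rot": TCP orientation; "ft_force": force on the tool from outside, world axes, zero at the start; "ft_torque": the same for the moment, N m; "grip_width": finger opening in m; "finger_force": force on a finger pad.
Only numpy, scipy, OpenCV 4.12 (cv2) and the standard library are available. Lean on these libraries where they do the work, as an engineer would, in place of code of your own. Each camera call takes 0.05 s, during which the arm holds its last target. There are 200 camera calls.

### The job

Put the long narrow steel instrument case on the table in front of the little sprung gate in the divider, lying lengthwise between the guide rails, and push it along the table through the gate into the bay on the other side. Push it far enough that the gate leaves swing shut behind it, and leave it lying flat in the bay. Do not disturb the square steel swab box.

Things in the scene. Friction and masses are not known exactly. Their poses are not given: they have to be found in the camera images.
- case: The long narrow closed steel instrument case: plain rectangular box with rounded edges, 110 mm long (its x) by 46 mm wide (its y) by 40 mm high (its z), about 0.3 kg, loose on the table. Origin at the centre of its underside.
- swab_box: The square closed steel swab box, 70 by 70 mm and 40 mm high, loose on the table near the case: a bystander, not to be moved. Origin at the centre of its underside.
- screen: Fixed low divider with the gate. Origin on the table in mid gateway; +x is the way through, to the bay; y along the divider; z up. Posts and white wings 45 to 157 mm either side, 50 mm high. Gateway 90 mm wide, open above. Guide rails 10 mm high (inner faces y = -45, +45 mm) run from x = -140 to +250 mm, with a 10 mm high end stop at +250 mm; flat floor at table level between them.
- leaf_left (a joint): Opening angle (rad) of the gate: two linked steel leaves, each 43 mm long, 4 to 45 mm above the table, hinged upright at the posts (x = 0, y = +45, -45 mm of the divider), meeting in the middle. 0 = shut; they swing only to the divider's +x, up to 1.4, and springs shut them (1 to 3 N to push open). They shut once the case's origin is over 100 mm beyond the hinge line.
Not all that is in view belongs to the job. Leave any orange or purple look-alike of the case alone.

How it is judged:
By the outcome, as a careful person would: the job done as asked, in the order asked, and still so for the second after the job is handed in, with the robot touching nothing.
It also fails if it takes over 58 s, if anything falls off the work surface, if the arm or the gripper's body presses on something with over 40 N, if the wrist force passes 120 N, or if a joint passes its speed limit or range.

## Working session

There is one attempt and no reset: what is moved stays moved. The work goes in short steps, Python scripts to look and compute and a tool call to move; the robot and the scene stay as the last step left them, time stands still between calls to the robot, and variables do not carry over. Pictures are saved under pics/ and viewed, at most 10 in all, crops included, and the job is handed in when it is done.

Besides the shell and the picture viewer there is one more tool, called after "Call:" as name(argument=value, ...), one argument or row to a line, values as JSON. carry_out: Moves the arm, as the interface text tells. Its arguments: {"type":"object","properties":{"commands":{"type":"array"},"jaw":{"type":"number"},"squeeze":{"type":"number"}},"required":["commands"]}

```bash
mkdir -p pics; cat > h.py <<'E'
from bench import *
import numpy as np, cv2
def K(c):
    f=240/np.tan(np.radians(c["fov_y"])/2); return f
def ray(c,u,v,z):
    f=K(c); M=np.array(c["world_to_cam"]); R=M[:3,:3]; t=M[:3,3]
    o=-R.T@t; d=R.T@np.array([(u-c["cx"])/f,(v-c["cy"])/f,1]); return o+d*(z-o[2])/d[2]
def proj(c,p):
    f=K(c); M=np.array(c["world_to_cam"]); q=M[:3,:3]@np.array(p)+M[:3,3]; return q[:2]/q[2]*f+[c["cx"],c["cy"]]
def save(c,n): cv2.imwrite("pics/"+n+".png",cv2.cvtColor(c["frame"],cv2.COLOR_RGB2BGR))
E
python3 - <<'E'
from h import *
import pickle
for n in ["top","scene"]:
    c=capture(n); save(c,n+"1"); pickle.dump(c,open(n+"1.pkl","wb"))
    print(n,c["fov_y"],c["cx"],c["cy"],np.round(c["world_to_cam"],3).tolist())
print(state())
E
```

```text
top 54.92149333675578 327.757886935592 235.74788170192448 [[0.024, -0.999, 0.023, -0.186], [-0.993, -0.027, -0.113, 0.449], [0.113, -0.02, -0.993, 0.797], [0.0, 0.0, 0.0, 1.0]]
scene 56.22573924075364 314.45223639319795 239.19432236218455 [[0.229, 0.973, 0.02, 0.066], [0.687, -0.147, -0.711, -0.301], [-0.689, 0.177, -0.703, 1.21], [0.0, 0.0, 0.0, 1.0]]
{'time_s': 0.1, 'joint_pos': array([ 1.12000643e+00,  2.87101606e-01,  1.57798651e+00,  2.44070267e-05,
        1.27859555e+00, -1.49997495e-01]), 'qvel': array([ 0.00048675, -0.00241086, -0.00213357,  0.0007689 ,  0.00031551,
       -0.00064946]), 'joint_torque': array([ 1.16734886e-03, -4.07296407e+01, -2.93700850e+01, -1.79825574e-04,
        3.41504208e-03, -8.77277301e-06]), 'tool_pos': array([0.19969936, 0.64418386, 0.23009301]), 'ee_rot': array([-3.20519959e-04,  1.49833279e-01,  9.88710724e-01, -9.95228902e-04]), 'ft_force': array([0.62518996, 0.33429379, 0.64899724]), 'ft_torque': array([-0.0694402 ,  0.02168582, -0.03099603]), 'finger_force': 0.0, 'grip_width': 0.08550819849568236}
```

View pics/top1.png

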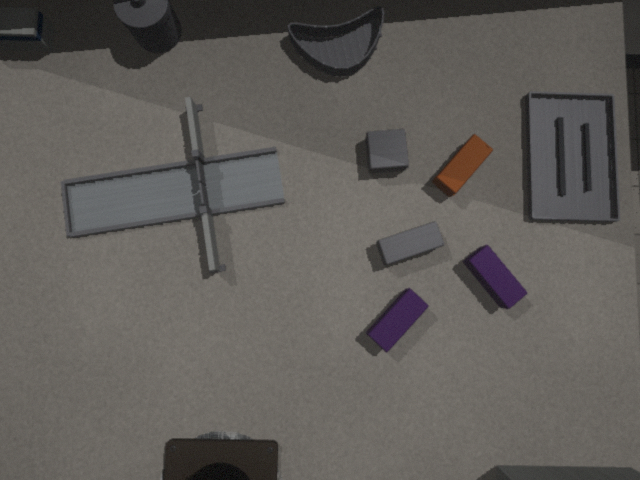

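View pics/scene1.png

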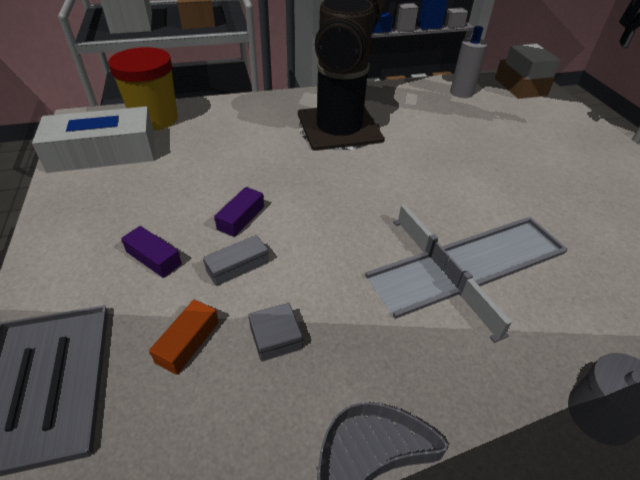

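Top view: the candidates are a grey long box (411,244), a grey square box (387,150), an orange look-alike (464,165) and purple ones (398,320) and (496,277). The grey long one is the steel case and the square one is the swab box. The gate is at (200,185), its bay to the left, and the approach opens on the right (rail ends ~(283,203) and (277,150)). The scene view agrees: case (237,259), box (276,330).

```bash
python3 - <<'E'
from h import *
import pickle
c=pickle.load(open("top1.pkl","rb")); im=cv2.cvtColor(c["frame"],cv2.COLOR_RGB2BGR)
a=cv2.resize(im[120:280,355:455],None,fx=3.7,fy=3.7,interpolation=cv2.INTER_CUBIC)
b=cv2.resize(im[90:280,55:295],None,fx=1.78,fy=1.78,interpolation=cv2.INTER_CUBIC)
h=592; o=np.zeros((h,800,3),np.uint8); o[:592,:370]=a[:592]; o[:b.shape[0],372:372+b.shape[1]]=b
cv2.imwrite("pics/crop1.png",np.clip(o*1.5,0,255).astype(np.uint8))
P=lambda u,v,z:np.round(ray(c,u,v,z),4)[:2]
# low saturation? try colour statistics
hsv=cv2.cvtColor(im,cv2.COLOR_BGR2HSV)
for p in [(411,240),(387,145),(350,240),(140,200),(420,260)]: print(p,im[p[1],p[0]],hsv[p[1],p[0]])
E
```

```text
(411, 240) [97 93 94] [128  11  97]
(387, 145) [84 82 82] [120   6  84]
(350, 240) [110 114 117] [ 17  15 117]
(140, 200) [108 108 103] [ 90  12 108]
(420, 260) [89 95 99] [18 26 99]
```

View pics/crop1.png

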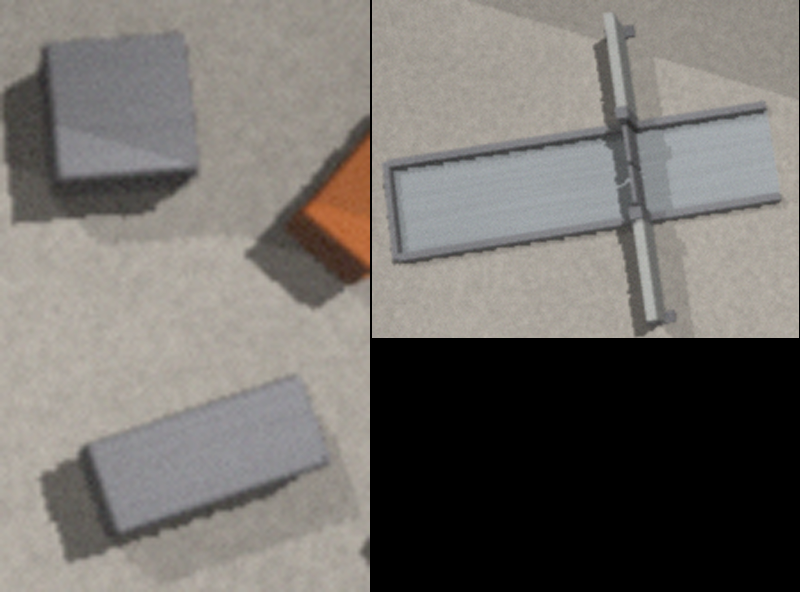

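The crop confirms the plain grey long box (case) with top-face corners at crop (90,445), (295,378), (327,462), (122,533). The rails' right ends are at about (765,108) and (779,199), and the stop's inner corners at (396,166) and (401,251).

```bash
python3 - <<'E'
from h import *
import pickle
c=pickle.load(open("top1.pkl","rb"))
A=lambda p,z: ray(c,355+p[0]/3.7,120+p[1]/3.7,z)[:2]
B=lambda p,z: ray(c,55+(p[0]-372)/1.78,90+p[1]/1.78,z)[:2]
q=np.array([A(p,.04) for p in [(90,445),(295,378),(327,462),(122,533)]])
print("case",q.mean(0),[np.linalg.norm(q[i]-q[i-1]) for i in range(4)])
d=(q[0]-q[1])+(q[3]-q[2]); print("case yaw",np.degrees(np.arctan2(d[1],d[0])))
s=np.array([A(p,.04) for p in [(48,45),(183,35),(197,170),(60,180)]]); print("swab",s.mean(0),s)
r=np.array([B(p,.01) for p in [(765,109),(779,198),(396,166),(401,252)]]); print(r)
d=r[2]+r[3]-r[0]-r[1]; d/=np.linalg.norm(d); print("dir",np.degrees(np.arctan2(d[1],d[0])), "len",np.linalg.norm(r[2]+r[3]-r[0]-r[1])/2,"w",np.linalg.norm(r[0]-r[1]),np.linalg.norm(r[2]-r[3]))
o=r.mean(0)-d*.055; print("origin",o)
w=np.array([B(p,.05) for p in [(609,14),(655,320)]]); print("wings",w,w.mean(0),np.degrees(np.arctan2(*(w[0]-w[1])[::-1])))
print("case along/lat",(q.mean(0)-o)@d,(q.mean(0)-o)@[-d[1],d[0]])
E
```

```text
case [ 0.44404022 -0.32208234] [np.float64(0.044326424083811274), np.float64(0.10415433588677703), np.float64(0.04284880846395483), np.float64(0.10425496045258668)]
case yaw 109.98765366380714
swab [ 0.61277106 -0.27902551] [[ 0.6428842  -0.24244386]
 [ 0.65007826 -0.3086195 ]
 [ 0.58255424 -0.31580533]
 [ 0.57556756 -0.24923337]]
[[ 0.61127963 -0.07460051]
 [ 0.51750319 -0.09246611]
 [ 0.53955682  0.30002178]
 [ 0.45113236  0.28732923]]
dir 100.37296737210514 len 0.3834761469297368 w 0.09546308262005739 0.089330767455768
origin [0.53977103 0.05096999]
wings [[0.69221497 0.08093293]
 [0.38755993 0.01922086]] [0.53988745 0.0500769 ] 11.451106427551533
case along/lat -0.3497185405393573 0.16133619216185413
```

```bash
cat >> h.py <<'E'
from scipy.spatial.transform import Rotation as Ro
def plan(x,y,z,yaw):
    "remaining shift in tool axes (units of 50 mm) and turn wz (units of 45 deg) to tool-y yaw deg"
    s=state(); w=s["ee_rot"]; R=Ro.from_quat([w[1],w[2],w[3],w[0]])
    Y=np.radians(yaw); T=Ro.from_matrix(np.array([[-np.sin(Y),np.cos(Y),0],[np.cos(Y),np.sin(Y),0],[0,0,-1]]).T) if 0 else Ro.from_matrix(np.column_stack([[-np.sin(Y),np.cos(Y),0],[np.cos(Y),np.sin(Y),0],[0,0,-1]]))
    e=np.array([x,y,z])-s["tool_pos"]
    print("t",round(s["time_s"],2),"pos",np.round(s["tool_pos"],4),"F",np.round(s["ft_force"],1),"w",round(s["grip_width"],4))
    print("shift now",np.round(R.inv().apply(e)/.05,3),"shift after turn",np.round(T.inv().apply(e)/.05,3),"turn",np.round(np.degrees((R.inv()*T).as_rotvec())/45,3))
E
sed -i 's/T=Ro.from_matrix(np.array.*if 0 else /T=/' h.py
```

Call:
carry_out(
  commands=[
    {"wz": 0.147},
    {"wz": 0.147},
    {"wz": 0.147},
    {"wz": 0.147},
    {"wz": 0.147},
    {"wz": 0.147},
    {"wz": 0.147},
    {"wz": 0.147},
  ],
  jaw=1,
)

```text
invalid input
```

```bash
python3 -c "
from h import *
plan(.55,.2,.2,20);plan(.444,-.322,.15,20)"
```

```text
t 0.1 pos [0.1997 0.6442 0.2301] F [0.6 0.3 0.6] w 0.0855
shift now [-9.324 -6.408  0.612] shift after turn [-10.744   3.545   0.602] turn [-3.000e-03  1.000e-03  1.173e+00]
t 0.1 pos [0.1997 0.6442 0.2301] F [0.6 0.3 0.6] w 0.0855
shift now [-10.392 -17.005   1.633] shift after turn [-19.829  -2.018   1.602] turn [-3.000e-03  1.000e-03  1.173e+00]
```

Call:
carry_out(
  commands=[
    {"dx": 0,"dy": 0,"dz": 0,"wx": 0,"wy": 0,"wz": 0.147},
    {"dx": 0,"dy": 0,"dz": 0,"wx": 0,"wy": 0,"wz": 0.147},
    {"dx": 0,"dy": 0,"dz": 0,"wx": 0,"wy": 0,"wz": 0.147},
    {"dx": 0,"dy": 0,"dz": 0,"wx": 0,"wy": 0,"wz": 0.147},
    {"dx": 0,"dy": 0,"dz": 0,"wx": 0,"wy": 0,"wz": 0.147},
    {"dx": 0,"dy": 0,"dz": 0,"wx": 0,"wy": 0,"wz": 0.147},
    {"dx": 0,"dy": 0,"dz": 0,"wx": 0,"wy": 0,"wz": 0.147},
    {"dx": 0,"dy": 0,"dz": 0,"wx": 0,"wy": 0,"wz": 0.147},
  ],
  jaw=1.0,
)

```text
time_s: 0.9
tool_pos: [0.1998, 0.6443, 0.2305]
ee_rot: [0.0, 0.577, 0.817, -0.001]
ft_force: [-1.0, -0.2, 0.4]
grip_width: 0.0855
finger_force: 0.0
```

```bash
python3 -c "
from h import *
plan(.55,.2,.2,20)"
```

```text
t 0.9 pos [0.1998 0.6443 0.2305] F [-1.  -0.2  0.4] w 0.0855
shift now [-10.719   3.623   0.617] shift after turn [-10.746   3.542   0.61 ] turn [-0.001  0.001 -0.01 ]
```

Call:
carry_out(
  commands=[
    {"dx": -0.8,"dy": 0.4,"dz": 0,"wx": 0,"wy": 0,"wz": 0},
    {"dx": -0.8,"dy": 0.4,"dz": 0,"wx": 0,"wy": 0,"wz": 0},
    {"dx": -0.8,"dy": 0.4,"dz": 0,"wx": 0,"wy": 0,"wz": 0},
    {"dx": -0.8,"dy": 0.4,"dz": 0,"wx": 0,"wy": 0,"wz": 0},
    {"dx": -0.8,"dy": 0.4,"dz": 0,"wx": 0,"wy": 0,"wz": 0},
    {"dx": -0.8,"dy": 0.4,"dz": 0,"wx": 0,"wy": 0,"wz": 0},
    {"dx": -0.8,"dy": 0.4,"dz": 0,"wx": 0,"wy": 0,"wz": 0},
    {"dx": -0.8,"dy": 0.4,"dz": 0,"wx": 0,"wy": 0,"wz": 0},
  ],
)

```text
time_s: 1.7
tool_pos: [0.4599, 0.3964, 0.2308]
ee_rot: [-0.0, 0.575, 0.818, -0.0]
ft_force: [0.6, 0.6, 0.8]
grip_width: 0.0852
finger_force: 0.0
```

Call:
carry_out(
  commands=[
    {"dx": -0.8,"dy": 0,"dz": 0,"wx": 0,"wy": 0,"wz": 0},
    {"dx": -0.8,"dy": 0,"dz": 0,"wx": 0,"wy": 0,"wz": 0},
    {"dx": -0.8,"dy": 0,"dz": 0,"wx": 0,"wy": 0,"wz": 0},
    {"dx": -0.8,"dy": 0,"dz": 0,"wx": 0,"wy": 0,"wz": 0},
    {"dx": -0.8,"dy": -0.3,"dz": 0,"wx": 0,"wy": 0,"wz": 0},
    {"dx": -0.8,"dy": -0.3,"dz": 0,"wx": 0,"wy": 0,"wz": 0},
    {"dx": -0.8,"dy": -0.4,"dz": 0,"wx": 0,"wy": 0,"wz": 0},
    {"dx": -0.8,"dy": -0.4,"dz": 0,"wx": 0,"wy": 0,"wz": 0},
  ],
)

```text
time_s: 2.5
tool_pos: [0.5012, 0.0716, 0.2308]
ee_rot: [-0.0, 0.575, 0.818, -0.0]
ft_force: [0.5, -0.1, -0.5]
grip_width: 0.0855
finger_force: 0.0
```

```bash
python3 -c "
from h import *
plan(.444,-.322,.14,20)"
```

```text
t 2.5 pos [0.5012 0.0716 0.2308] F [ 0.5 -0.1 -0.5] w 0.0855
shift now [-7.016 -3.749  1.817] shift after turn [-7.007 -3.767  1.816] turn [-0.001 -0.    -0.003]
```

Call:
carry_out(
  commands=[
    {"dx": -0.877,"dy": -0.47,"dz": 0.2,"wx": 0,"wy": 0,"wz": 0},
    {"dx": -0.877,"dy": -0.47,"dz": 0.2,"wx": 0,"wy": 0,"wz": 0},
    {"dx": -0.877,"dy": -0.47,"dz": 0.2,"wx": 0,"wy": 0,"wz": 0},
    {"dx": -0.877,"dy": -0.47,"dz": 0.2,"wx": 0,"wy": 0,"wz": 0},
    {"dx": -0.877,"dy": -0.47,"dz": 0.2,"wx": 0,"wy": 0,"wz": 0},
    {"dx": -0.877,"dy": -0.47,"dz": 0.2,"wx": 0,"wy": 0,"wz": 0},
    {"dx": -0.877,"dy": -0.47,"dz": 0.2,"wx": 0,"wy": 0,"wz": 0},
    {"dx": -0.877,"dy": -0.47,"dz": 0.2,"wx": 0,"wy": 0,"wz": 0},
  ],
)

```text
time_s: 3.3
tool_pos: [0.4441, -0.3165, 0.1518]
ee_rot: [-0.0, 0.575, 0.818, 0.0]
ft_force: [1.4, 0.5, -0.3]
grip_width: 0.0854
finger_force: 0.0
```

```bash
python3 -c "
from h import *
plan(.444,-.322,.014,20)
c=capture('wrist'); print(proj(c,(.444,-.322,.04)), [np.round(proj(c,np.array([.444,-.322,.04])+np.array([a*.055*-.342-b*.023*.94,a*.055*.94-b*.023*.342,0])),0).tolist() for a,b in ((1,1),(1,-1),(-1,-1),(-1,1))]); save(c,'w1')"
```

```text
t 3.3 pos [ 0.4441 -0.3165  0.1518] F [ 1.4  0.5 -0.3] w 0.0854
shift now [-0.104 -0.039  2.756] shift after turn [-0.103 -0.039  2.756] turn [-0.    -0.001 -0.004]
[310.14555605 245.2351815 ] [[275.0, 165.0], [345.0, 165.0], [342.0, 317.0], [279.0, 318.0]]
```

View pics/w1.png

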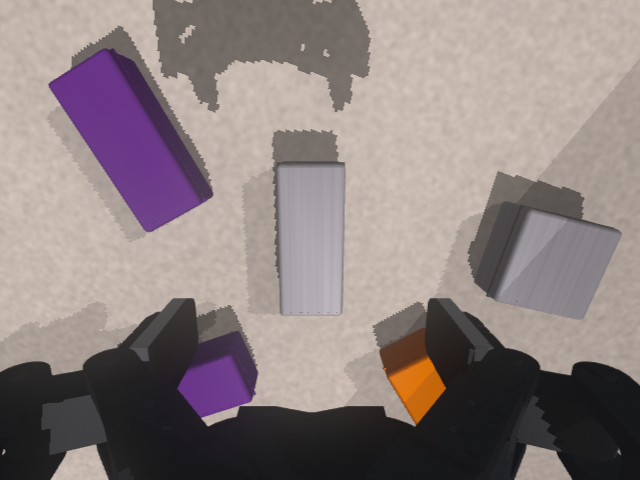

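The wrist view shows the case at about (311,240), with its corners within 3 px of the prediction. The space on both sides for the fingers is clear. Descending to grasp.

Call:
carry_out(
  commands=[
    {"dx": -0.1,"dy": -0.04,"dz": 0.4,"wx": 0,"wy": 0,"wz": 0},
    {"dx": 0,"dy": 0,"dz": 0.5,"wx": 0,"wy": 0,"wz": 0},
    {"dx": 0,"dy": 0,"dz": 0.5,"wx": 0,"wy": 0,"wz": 0},
    {"dx": 0,"dy": 0,"dz": 0.5,"wx": 0,"wy": 0,"wz": 0},
    {"dx": 0,"dy": 0,"dz": 0.4,"wx": 0,"wy": 0,"wz": 0},
    {"dx": 0,"dy": 0,"dz": 0.3,"wx": 0,"wy": 0,"wz": 0},
    {"dx": 0,"dy": 0,"dz": 0.1,"wx": 0,"wy": 0,"wz": 0},
    {"dx": 0,"dy": 0,"dz": 0,"wx": 0,"wy": 0,"wz": 0},
  ],
)

```text
time_s: 4.15
tool_pos: [0.4445, -0.3198, 0.0169]
ee_rot: [-0.001, 0.575, 0.818, 0.0]
ft_force: [0.4, -0.5, 0.3]
grip_width: 0.0856
finger_force: 0.0
```

Call:
carry_out(
  commands=[
    {"dx": 0,"dy": 0,"dz": 0,"wx": 0,"wy": 0,"wz": 0},
    {"dx": 0,"dy": 0,"dz": 0,"wx": 0,"wy": 0,"wz": 0},
    {"dx": 0,"dy": 0,"dz": 0,"wx": 0,"wy": 0,"wz": 0},
    {"dx": 0,"dy": 0,"dz": 0,"wx": 0,"wy": 0,"wz": 0},
    {"dx": 0,"dy": 0,"dz": 0,"wx": 0,"wy": 0,"wz": 0},
    {"dx": 0,"dy": 0,"dz": 0,"wx": 0,"wy": 0,"wz": 0},
    {"dx": 0,"dy": 0,"dz": 0,"wx": 0,"wy": 0,"wz": 0},
    {"dx": 0,"dy": 0,"dz": 0,"wx": 0,"wy": 0,"wz": 0},
  ],
  jaw=0.0,
  squeeze=40,
)

```text
time_s: 4.95
tool_pos: [0.4455, -0.3209, 0.0188]
ee_rot: [0.001, 0.575, 0.818, -0.0]
ft_force: [-1.3, 0.8, 5.6]
grip_width: 0.0451
finger_force: 44.0
```

```bash
python3 -c "
from h import *
plan(.4555,-.3225,.12,11)"
```

```text
t 4.95 pos [ 0.4455 -0.3209  0.0188] F [-1.3  0.8  5.6] w 0.0451
shift now [-0.103  0.179 -2.024] shift after turn [-0.07   0.191 -2.024] turn [0.001 0.002 0.197]
```

Call:
carry_out(
  commands=[
    {"dx": 0,"dy": 0,"dz": -0.3,"wx": 0,"wy": 0,"wz": 0},
    {"dx": 0,"dy": 0,"dz": -0.4,"wx": 0,"wy": 0,"wz": 0},
    {"dx": 0,"dy": 0,"dz": -0.5,"wx": 0,"wy": 0,"wz": 0},
    {"dx": 0,"dy": 0,"dz": -0.4,"wx": 0,"wy": 0,"wz": 0.05},
    {"dx": 0,"dy": 0,"dz": -0.3,"wx": 0,"wy": 0,"wz": 0.05},
    {"dx": 0,"dy": 0,"dz": -0.1,"wx": 0,"wy": 0,"wz": 0.05},
    {"dx": 0,"dy": 0,"dz": 0,"wx": 0,"wy": 0,"wz": 0.047},
    {"dx": 0,"dy": 0,"dz": 0,"wx": 0,"wy": 0,"wz": 0},
  ],
)

```text
time_s: 5.75
tool_pos: [0.4444, -0.3196, 0.1176]
ee_rot: [-0.0, 0.636, 0.772, 0.0]
ft_force: [-0.1, 0.3, -2.6]
grip_width: 0.0454
finger_force: 43.0
```

```bash
python3 -c "
from h import *
plan(.5557,-.030,.12,11)"
```

```text
t 5.75 pos [ 0.4444 -0.3196  0.1176] F [-0.1  0.3 -2.6] w 0.0454
shift now [ 5.263  3.289 -0.046] shift after turn [ 5.262  3.29  -0.048] turn [-0.    -0.001 -0.   ]
```

Held (about 2.6 N of weight). Carrying it to above the approach.

Call:
carry_out(
  commands=[
    {"dx": 0.4,"dy": 0.25,"dz": 0,"wx": 0,"wy": 0,"wz": 0},
    {"dx": 0.8,"dy": 0.5,"dz": 0,"wx": 0,"wy": 0,"wz": 0},
    {"dx": 0.8,"dy": 0.5,"dz": 0,"wx": 0,"wy": 0,"wz": 0},
    {"dx": 0.8,"dy": 0.5,"dz": 0,"wx": 0,"wy": 0,"wz": 0},
    {"dx": 0.8,"dy": 0.5,"dz": 0,"wx": 0,"wy": 0,"wz": 0},
    {"dx": 0.8,"dy": 0.5,"dz": 0,"wx": 0,"wy": 0,"wz": 0},
    {"dx": 0.6,"dy": 0.4,"dz": 0,"wx": 0,"wy": 0,"wz": 0},
    {"dx": 0.25,"dy": 0.14,"dz": 0,"wx": 0,"wy": 0,"wz": 0},
  ],
)

```text
time_s: 6.55
tool_pos: [0.5564, -0.028, 0.1171]
ee_rot: [-0.001, 0.635, 0.773, 0.0]
ft_force: [0.3, -0.7, -3.4]
grip_width: 0.0453
finger_force: 43.0
```

```bash
python3 -c "
from h import *
plan(.5557,-.030,.018,11)
c=capture('wrist'); save(c,'w2')
d=np.array([-.191,.982,0]);l=np.array([-.982,-.191,0]);o=np.array([.54,.0505,0])
for a,b,z in ((0,.045,.05),(0,-.045,.05),(-.14,.045,.01),(-.14,-.045,.01),(.25,.045,.01),(.25,-.045,.01)): print(a,b,np.round(proj(c,o+a*d+b*l+[0,0,z])))
"
```

```text
t 6.55 pos [ 0.5564 -0.028   0.1171] F [ 0.3 -0.7 -3.4] w 0.0453
shift now [-0.039 -0.02   1.981] shift after turn [-0.037 -0.021  1.981] turn [-0.001 -0.001  0.005]
0 0.045 [226. 111.]
0 -0.045 [398. 111.]
-0.14 0.045 [249. 320.]
-0.14 -0.045 [374. 320.]
0.25 0.045 [ 216. -461.]
0.25 -0.045 [ 413. -460.]
```

View pics/w2.png

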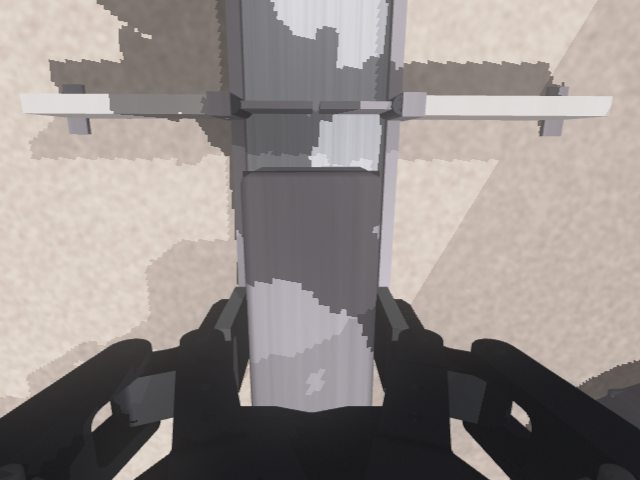

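The wrist view shows the held case (top 245–378 px, centre 311) lined up with the gate, whose leaves meet at (316,105) about 2 mm to the right. The divider looks level, so the yaw is right. Shifting +2 mm in y and lowering.

Call:
carry_out(
  commands=[
    {"dx": -0.04,"dy": 0.02,"dz": 0.3,"wx": 0,"wy": 0,"wz": 0},
    {"dx": 0,"dy": 0,"dz": 0.4,"wx": 0,"wy": 0,"wz": 0},
    {"dx": 0,"dy": 0,"dz": 0.4,"wx": 0,"wy": 0,"wz": 0},
    {"dx": 0,"dy": 0,"dz": 0.3,"wx": 0,"wy": 0,"wz": 0},
    {"dx": 0,"dy": 0,"dz": 0.2,"wx": 0,"wy": 0,"wz": 0},
    {"dx": 0,"dy": 0,"dz": 0.2,"wx": 0,"wy": 0,"wz": 0},
    {"dx": 0,"dy": 0,"dz": 0.1,"wx": 0,"wy": 0,"wz": 0},
    {"dx": 0,"dy": 0,"dz": 0.06,"wx": 0,"wy": 0,"wz": 0},
  ],
)

```text
time_s: 7.4
tool_pos: [0.5578, -0.0331, 0.0193]
ee_rot: [0.0, 0.636, 0.771, -0.0]
ft_force: [-0.1, 0.3, -3.3]
grip_width: 0.045
finger_force: 43.0
```

```bash
python3 -c "
from h import *
plan(.5557,-.030,.018,11)"
```

```text
t 7.4 pos [ 0.5578 -0.0331  0.0193] F [-0.1  0.3 -3.3] w 0.045
shift now [ 0.069 -0.029  0.025] shift after turn [ 0.069 -0.028  0.025] turn [ 0.     0.    -0.001]
```

Call:
carry_out(
  commands=[
    {"dx": 0,"dy": 0,"dz": 0.03,"wx": 0,"wy": 0,"wz": 0},
    {"dx": 0,"dy": 0,"dz": 0.02,"wx": 0,"wy": 0,"wz": 0},
    {"dx": 0,"dy": 0,"dz": 0,"wx": 0,"wy": 0,"wz": 0},
    {"dx": 0,"dy": 0,"dz": 0,"wx": 0,"wy": 0,"wz": 0},
    {"dx": 0,"dy": 0,"dz": 0,"wx": 0,"wy": 0,"wz": 0},
    {"dx": 0,"dy": 0,"dz": 0,"wx": 0,"wy": 0,"wz": 0},
    {"dx": 0,"dy": 0,"dz": 0,"wx": 0,"wy": 0,"wz": 0},
    {"dx": 0,"dy": 0,"dz": 0,"wx": 0,"wy": 0,"wz": 0},
  ],
)

```text
time_s: 8.2
tool_pos: [0.5583, -0.0331, 0.0188]
ee_rot: [0.0, 0.636, 0.772, -0.0]
ft_force: [-4.1, 0.7, 6.0]
grip_width: 0.0452
finger_force: 43.9
```

Call:
carry_out(
  commands=[
    {"dx": 0,"dy": 0,"dz": 0,"wx": 0,"wy": 0,"wz": 0},
    {"dx": 0,"dy": 0,"dz": 0,"wx": 0,"wy": 0,"wz": 0},
    {"dx": 0,"dy": 0,"dz": 0,"wx": 0,"wy": 0,"wz": 0},
    {"dx": 0,"dy": 0,"dz": -0.1,"wx": 0,"wy": 0,"wz": 0},
    {"dx": 0,"dy": 0,"dz": -0.2,"wx": 0,"wy": 0,"wz": 0},
    {"dx": 0,"dy": 0,"dz": -0.3,"wx": 0,"wy": 0,"wz": 0},
    {"dx": 0,"dy": 0,"dz": -0.4,"wx": 0,"wy": 0,"wz": 0},
    {"dx": 0,"dy": 0,"dz": -0.4,"wx": 0,"wy": 0,"wz": 0},
  ],
  jaw=0.66,
)

```text
time_s: 9.0
tool_pos: [0.558, -0.0329, 0.089]
ee_rot: [0.001, 0.636, 0.772, 0.0]
ft_force: [1.0, -0.0, -0.5]
grip_width: 0.0566
finger_force: 0.0
```

```bash
python3 -c "
from h import *
plan(.5557,-.030,.1,11)"
```

```text
t 9.0 pos [ 0.558  -0.0329  0.089 ] F [ 1.  -0.  -0.5] w 0.0566
shift now [ 0.066 -0.033 -0.22 ] shift after turn [ 0.066 -0.034 -0.22 ] turn [ 0.001  0.001 -0.   ]
```

Call:
carry_out(
  commands=[
    {"dx": 0,"dy": 0,"dz": -0.2,"wx": 0,"wy": 0,"wz": 0},
    {"dx": -0.3,"dy": 0,"dz": 0,"wx": 0,"wy": 0,"wz": 0},
    {"dx": -0.4,"dy": 0,"dz": 0,"wx": 0,"wy": 0,"wz": 0},
    {"dx": -0.4,"dy": 0,"dz": 0,"wx": 0,"wy": 0,"wz": 0},
    {"dx": -0.4,"dy": 0,"dz": 0,"wx": 0,"wy": 0,"wz": 0},
    {"dx": -0.3,"dy": 0,"dz": 0,"wx": 0,"wy": 0,"wz": 0},
    {"dx": -0.2,"dy": 0,"dz": 0,"wx": 0,"wy": 0,"wz": 0},
    {"dx": 0,"dy": 0,"dz": 0,"wx": 0,"wy": 0,"wz": 0},
  ],
  jaw=0.2,
)

```text
time_s: 9.8
tool_pos: [0.5767, -0.1324, 0.0966]
ee_rot: [-0.0, 0.637, 0.771, -0.0]
ft_force: [-0.9, 0.5, 0.7]
grip_width: 0.0171
finger_force: 0.0
```

```bash
python3 -c "
from h import *
plan(.574,-.118,.016,11)
c=capture('wrist'); save(c,'w3')"
```

```text
t 9.8 pos [ 0.5767 -0.1324  0.0966] F [-0.9  0.5  0.7] w 0.0171
shift now [0.293 0.003 1.612] shift after turn [0.293 0.003 1.612] turn [-0.001 -0.    -0.003]
```

View pics/w3.png

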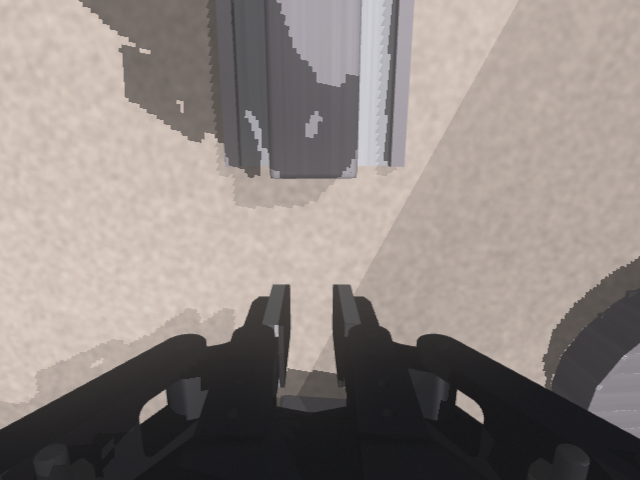

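The case lies flat and straight between the rails (rear edge (270–357,178); rails 218–405), with the fingers centred behind it. Lowering, then pushing.

Call:
carry_out(
  commands=[
    {"dx": 0,"dy": 0,"dz": 0.3,"wx": 0,"wy": 0,"wz": 0},
    {"dx": 0,"dy": 0,"dz": 0.4,"wx": 0,"wy": 0,"wz": 0},
    {"dx": 0,"dy": 0,"dz": 0.4,"wx": 0,"wy": 0,"wz": 0},
    {"dx": 0,"dy": 0,"dz": 0.3,"wx": 0,"wy": 0,"wz": 0},
    {"dx": 0,"dy": 0,"dz": 0.15,"wx": 0,"wy": 0,"wz": 0},
    {"dx": 0,"dy": 0,"dz": 0,"wx": 0,"wy": 0,"wz": 0},
    {"dx": 0.1,"dy": 0,"dz": 0,"wx": 0,"wy": 0,"wz": 0},
    {"dx": 0.1,"dy": 0,"dz": 0,"wx": 0,"wy": 0,"wz": 0},
  ],
)

```text
time_s: 10.65
tool_pos: [0.5756, -0.1212, 0.0206]
ee_rot: [0.001, 0.636, 0.771, 0.0]
ft_force: [-1.4, 0.1, -0.0]
grip_width: 0.017
finger_force: 0.0
```

Call:
carry_out(
  commands=[
    {"dx": 0.15,"dy": 0,"dz": 0,"wx": 0,"wy": 0,"wz": 0},
    {"dx": 0.15,"dy": 0,"dz": 0,"wx": 0,"wy": 0,"wz": 0},
    {"dx": 0.15,"dy": 0,"dz": 0,"wx": 0,"wy": 0,"wz": 0},
    {"dx": 0.15,"dy": 0,"dz": 0,"wx": 0,"wy": 0,"wz": 0},
    {"dx": 0.15,"dy": 0,"dz": 0,"wx": 0,"wy": 0,"wz": 0},
    {"dx": 0.15,"dy": 0,"dz": 0,"wx": 0,"wy": 0,"wz": 0},
    {"dx": 0.15,"dy": 0,"dz": 0,"wx": 0,"wy": 0,"wz": 0},
    {"dx": 0.15,"dy": 0,"dz": 0,"wx": 0,"wy": 0,"wz": 0},
  ],
)

```text
time_s: 11.45
tool_pos: [0.564, -0.0626, 0.0199]
ee_rot: [0.001, 0.636, 0.772, -0.0]
ft_force: [2.3, -5.8, -0.7]
grip_width: 0.0172
finger_force: 3.0
```

```bash
python3 -c "
from h import *
plan(.540-.191*.077,.0505+.982*.077,.018,11)"
```

```text
t 11.45 pos [ 0.564  -0.0626  0.0199] F [ 2.3 -5.8 -0.7] w 0.0172
shift now [ 3.853 -0.039  0.029] shift after turn [ 3.853 -0.04   0.038] turn [0.002 0.003 0.   ]
```

Pushing smoothly against the gate springs; take a quick look before going on.

Call:
carry_out(
  commands=[
    {"dx": 0.2,"dy": 0,"dz": 0,"wx": 0,"wy": 0,"wz": 0},
    {"dx": 0.2,"dy": 0,"dz": 0,"wx": 0,"wy": 0,"wz": 0},
    {"dx": 0.2,"dy": 0,"dz": 0,"wx": 0,"wy": 0,"wz": 0},
    {"dx": 0.2,"dy": 0,"dz": 0,"wx": 0,"wy": 0,"wz": 0},
    {"dx": 0.2,"dy": 0,"dz": 0,"wx": 0,"wy": 0,"wz": 0},
    {"dx": 0.2,"dy": 0,"dz": 0,"wx": 0,"wy": 0,"wz": 0},
    {"dx": 0.2,"dy": 0,"dz": 0,"wx": 0,"wy": 0,"wz": 0},
    {"dx": 0.2,"dy": 0,"dz": 0,"wx": 0,"wy": 0,"wz": 0},
  ],
)

```text
time_s: 12.25
tool_pos: [0.5485, 0.0168, 0.0199]
ee_rot: [0.001, 0.636, 0.772, 0.0]
ft_force: [2.4, -4.0, 2.5]
grip_width: 0.0173
finger_force: 2.2
```

```bash
python3 -c "
from h import *
plan(.540-.191*.077,.0505+.982*.077,.018,11)
c=capture('wrist'); save(c,'w4')"
```

```text
t 12.25 pos [0.5485 0.0168 0.0199] F [ 2.4 -4.   2.5] w 0.0173
shift now [ 2.234 -0.039  0.036] shift after turn [ 2.234 -0.038  0.038] turn [ 0.001  0.001 -0.   ]
```

View pics/w4.png

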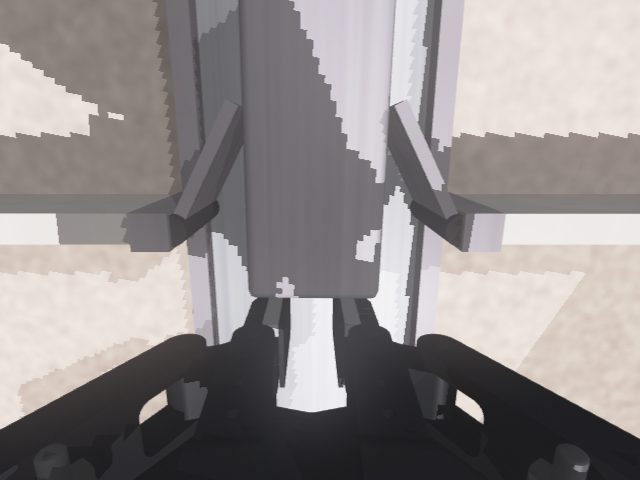

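The case is straight (rear edge (248–380,296)), the leaves are open against its sides, and the fingers are centred behind it. Continuing the push.

Call:
carry_out(
  commands=[
    {"dx": 0.2,"dy": 0,"dz": 0,"wx": 0,"wy": 0,"wz": 0},
    {"dx": 0.2,"dy": 0,"dz": 0,"wx": 0,"wy": 0,"wz": 0},
    {"dx": 0.2,"dy": 0,"dz": 0,"wx": 0,"wy": 0,"wz": 0},
    {"dx": 0.2,"dy": 0,"dz": 0,"wx": 0,"wy": 0,"wz": 0},
    {"dx": 0.2,"dy": 0,"dz": 0,"wx": 0,"wy": 0,"wz": 0},
    {"dx": 0.2,"dy": 0,"dz": 0,"wx": 0,"wy": 0,"wz": 0},
    {"dx": 0.2,"dy": 0,"dz": 0,"wx": 0,"wy": 0,"wz": 0},
    {"dx": 0.2,"dy": 0,"dz": 0,"wx": 0,"wy": 0,"wz": 0},
  ],
)

```text
time_s: 13.1
tool_pos: [0.5328, 0.0955, 0.0194]
ee_rot: [0.0, 0.636, 0.772, 0.0]
ft_force: [4.1, -1.8, -0.3]
grip_width: 0.0168
finger_force: 2.3
```

Call:
carry_out(
  commands=[
    {"dx": 0.2,"dy": 0,"dz": 0,"wx": 0,"wy": 0,"wz": 0},
    {"dx": 0.2,"dy": 0,"dz": 0,"wx": 0,"wy": 0,"wz": 0},
    {"dx": 0.2,"dy": 0,"dz": 0,"wx": 0,"wy": 0,"wz": 0},
    {"dx": 0.15,"dy": 0,"dz": 0,"wx": 0,"wy": 0,"wz": 0},
    {"dx": 0.1,"dy": 0,"dz": 0,"wx": 0,"wy": 0,"wz": 0},
    {"dx": 0.1,"dy": 0,"dz": 0,"wx": 0,"wy": 0,"wz": 0},
    {"dx": 0.05,"dy": 0,"dz": 0,"wx": 0,"wy": 0,"wz": 0},
    {"dx": 0,"dy": 0,"dz": 0,"wx": 0,"wy": 0,"wz": 0},
  ],
)

```text
time_s: 13.9
tool_pos: [0.5231, 0.1442, 0.0193]
ee_rot: [-0.0, 0.636, 0.772, -0.0]
ft_force: [-0.2, 0.3, 0.2]
grip_width: 0.0174
finger_force: 0.0
```

```bash
python3 -c "
from h import *
plan(.540-.191*.09,.0505+.982*.09,.018,11)
c=capture('wrist'); save(c,'w5')"
```

```text
t 13.9 pos [0.5231 0.1442 0.0193] F [-0.2  0.3  0.2] w 0.0174
shift now [-0.104 -0.025  0.026] shift after turn [-0.104 -0.025  0.026] turn [-0.001 -0.001 -0.   ]
```

View pics/w5.png

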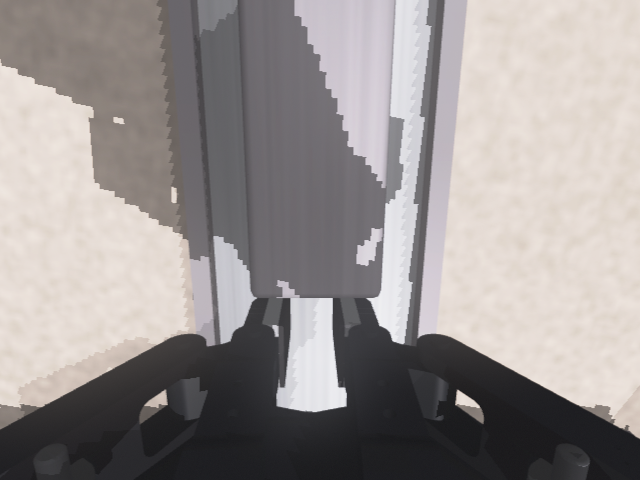

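The case is straight in the bay (rear edge at row 296) with no contact force. Lifting straight up and clearing the arm away.

Call:
carry_out(
  commands=[
    {"dx": -0.03,"dy": 0,"dz": -0.1,"wx": 0,"wy": 0,"wz": 0},
    {"dx": 0,"dy": 0,"dz": -0.3,"wx": 0,"wy": 0,"wz": 0},
    {"dx": 0,"dy": 0,"dz": -0.5,"wx": 0,"wy": 0,"wz": 0},
    {"dx": 0,"dy": 0,"dz": -0.6,"wx": 0,"wy": 0,"wz": 0},
    {"dx": 0,"dy": 0,"dz": -0.6,"wx": 0,"wy": 0,"wz": 0},
    {"dx": 0,"dy": 0,"dz": -0.6,"wx": 0,"wy": 0,"wz": 0},
    {"dx": 0,"dy": 0,"dz": -0.5,"wx": 0,"wy": 0,"wz": 0},
    {"dx": 0,"dy": 0,"dz": -0.3,"wx": 0,"wy": 0,"wz": 0},
  ],
)

```text
time_s: 14.75
tool_pos: [0.525, 0.1423, 0.1987]
ee_rot: [0.002, 0.636, 0.771, 0.002]
ft_force: [0.7, -0.3, -0.1]
grip_width: 0.017
finger_force: 0.0
```

Call:
carry_out(
  commands=[
    {"dx": -0.5,"dy": 0,"dz": 0,"wx": 0,"wy": 0,"wz": 0},
    {"dx": -0.7,"dy": 0,"dz": 0,"wx": 0,"wy": 0,"wz": 0},
    {"dx": -0.7,"dy": 0,"dz": 0,"wx": 0,"wy": 0,"wz": 0},
    {"dx": -0.7,"dy": 0,"dz": 0,"wx": 0,"wy": 0,"wz": 0},
    {"dx": -0.7,"dy": 0,"dz": 0,"wx": 0,"wy": 0,"wz": 0},
    {"dx": -0.5,"dy": 0,"dz": 0,"wx": 0,"wy": 0,"wz": 0},
    {"dx": 0,"dy": 0,"dz": 0,"wx": 0,"wy": 0,"wz": 0},
    {"dx": 0,"dy": 0,"dz": 0,"wx": 0,"wy": 0,"wz": 0},
  ],
)

```text
time_s: 15.55
tool_pos: [0.5596, -0.0443, 0.1945]
ee_rot: [-0.0, 0.637, 0.771, 0.0]
ft_force: [-0.8, -0.5, 0.5]
grip_width: 0.0169
finger_force: 0.0
```

```bash
python3 -c "
from h import *
c=capture('scene'); save(c,'s2'); plan(.5,0,.2,11)"
```

```text
t 15.6 pos [ 0.5595 -0.0436  0.1944] F [-0.6  0.1  0.7] w 0.0167
shift now [ 1.083 -1.002 -0.11 ] shift after turn [ 1.083 -1.001 -0.111] turn [-0.001 -0.001 -0.001]
```

View pics/s2.png

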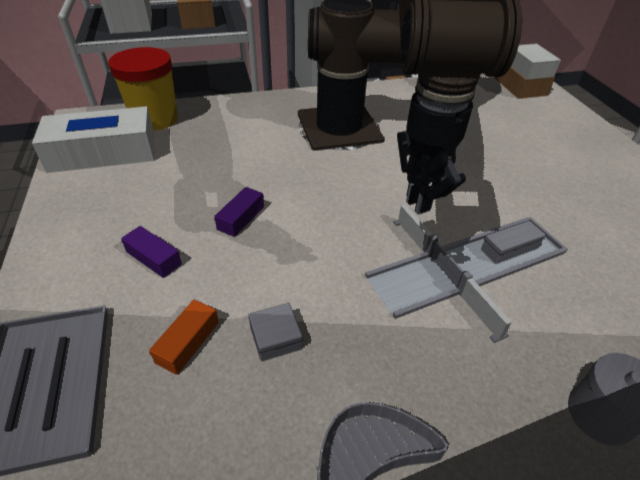

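The scene view shows the case flat in the bay at (514,239), the leaves shut at (450,262), and the swab box still at (276,330). The gripper is clear. Handing in.

```bash
python3 -c "
from h import *
print(sign_off())"
```

```text
the job is handed in; nothing more can be done
None
```

The job is handed in: the case was set down between the rails, pushed through the gate, and lies flat in the bay with the leaves shut behind it; the swab box was not moved, and it took about 16 s of the 58 s allowed.

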